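# Twist the maple cup home in the cushioned lathe chuck

## Task

Mount the pale maple cup, foot down, in the black cushioned chuck on the bench: start its foot into the recess with the cup's dark marks still well away from the chuck's white marks (around a quarter turn), then press and twist it down past the snug shoes until it is fully home and the marks line up, and let go of it. Leave the dark walnut cup and the reddish cherry cup standing where they are.

Things in the scene. Friction and masses are not known exactly. Their poses are not given: they have to be found in the camera images.
- maple_center (a point): Pale maple cup, 0.2 kg, loose, upright, 80 mm tall: foot (lowest 18 mm) 34 mm diameter, its lowest 8 mm tapering to 26; round body 46 mm diameter; top 22 mm narrows to a 35 mm rim. The step under the body is the shoulder. Point: on the axis, 40 mm above the foot's bottom, 22 above the shoulder; grip here or up to 10 mm above, any yaw. z up. Black stripes at both its +x and -x, interchangeable.
- chuck_mouth (a point): Black chuck, 110 mm wide, fixed, top face 62 mm above bench. Round recess 41 mm wide, 21 mm deep; four red sprung shoes in it, 29 mm apart across, rub on the foot from 8 mm deep and resist by 20-30 N, 10-20 N if twisted. Home: shoulder on the face, cup centre 22 mm above it; the shoes hold it. Point: recess centre at the top face, z up. White lines on the face at its +x and -x, interchangeable.
- walnut_center (a point): Bystander: a dark brown walnut cup with cream stripes, of the same shape and size as the maple one, standing upright; this point is on its axis half-way up, 40 mm above the bench. Not to be moved.
- cherry_center (a point): Bystander: a reddish cherry-wood cup with cream stripes, of the same shape and size as the maple one, standing upright; this point is on its axis half-way up, 40 mm above the bench. Not to be moved.
Not all that is in view belongs to the job. Leave any purple look-alike of the part that bears maple_center alone.

How it is judged:
By the outcome, as a careful person would: the job done as asked, in the order asked, and still so for the second after the job is handed in, with the robot touching nothing.
It also fails if it takes over 42 s, if anything falls off the work surface, if the arm or the gripper's body presses on something with over 40 N, if the wrist force passes 120 N, or if a joint passes its speed limit or range.

## Robot

A 6-joint arm with a two-finger parallel gripper is mounted at the origin on the work surface. World frame = base frame: x ahead of the robot, y to its left, z up, the work surface at z = 0. Lengths are in mm, angles in rad, forces in N, time in s.
With the tool pointing down it reaches from about 400 to 925 mm from the base axis. Payload 12.5 kg.
Tool frame: the origin (TCP) lies at the very end of the fingers, on their centre line; the grasp point (between the pads) lies 19 mm behind it; z points along the fingers, y is the direction in which the jaws open and shut (so a half turn about z gives the same grasp; the last joint's range is limited). The gripper opens to 95 mm and grips with 3 to 60 N. Pads are 20 mm wide; open, the fingers measure 119 mm over their backs; the gripper's body (75 mm by 180 mm) begins 59 mm behind the grasp point.
Start: joints at [1.179, 0.491, 1.559, -0, 1.092, -0.106], TCP at [176.186, 599.671, 214.661] pointing down, gripper open.
Joint ranges: [-3.1, 3.1], [-0.84, 2.19], [0.05, 2.79], [-1.13, 4.28], [0.06, 2.93], [-2.69, 2.69]. Speed limits (rad/s): [2.22, 2.22, 2.79, 3.14, 3.14, 3.14].

## Interface

Orientations are given as [roll, pitch, yaw] about the fixed x, y, z axes, in that order (R = Rz(yaw) Ry(pitch) Rx(roll)).
In Python, from cell import env gives the robot as it stands.
- The arm moves only by the shell command python3 -m pendant 'ROWS'. ROWS is JSON, a list that holds one entry, the list of rows, each a list of 5 numbers: the opening, from 0 (shut) to 1 (fully open), then the shift along the tool's x, y, z in m, then the turn about the tool's z in rad. A call has exactly 8 rows; each row is the pose to reach, as a shift and turn from the pose commanded when the call began, along the tool's axes at that moment; what a row does not reach only later rows make up. A row lasts 1/10 s, in which the tool goes at most 50 mm and 8.59 degrees, less where a joint would pass 70% of its speed; a pose out of reach is approached as far as the arm can. A call with a gripper value outside its range is refused whole. The fingers move at their own pace and stop on an object; the grip force is fixed at half the most. Time passes only in rows, so rows that repeat a pose let the fingers close, or fill a call up. It gives the time, the measured TCP pose, the force and the opening at its end, in the units of the state.
- env.state(): the state, without advancing time (a new reading comes with each control period).
- env.read_camera(name): name is "scene" or "top" or "wrist"; returns a dict with "image" (400x640x3 uint8, blue, green, red), "range_z" (400x640 float32, mm along the optical axis (not along the pixel's ray), 0 where there is no reading), "fx", "fy", "cx", "cy" (pixels), "rvec" (rotation vector, rad) and "tvec" (3), from world to camera coordinates, as OpenCV has them; the wrist camera has in their place "tool_from_camera" (4x4, takes a point from camera to tool coordinates, whose origin is the TCP and whose axes are the flange's). Camera axes: x right, y down, z forward; pixel columns grow to the right and rows downward; lengths in mm; the calibration is good to about 2 mm. A picture is of the moment at which its call begins: read the wrist's pose just before it.
- env.job_done(): hands the job in, once; it reports no verdict.
The state is a dict: "t": time; "joints": joint angles; "qvel": joint speeds; "tau": joint torques, N m; "eef_pos": TCP position; "tcp_rot": TCP orientation; "ft_force": force on the tool from outside, world axes, zero at the start; "moment": the same for the moment, N m; "opening": opening from 0.0 (shut) to 1.0 (fully open).
Only numpy, scipy, OpenCV 4.12 (cv2) and the standard library are available. Lean on these libraries where they do the work, as an engineer would, in place of code of your own. Each camera call takes 0.05 s, during which the arm holds its last target. There are 200 camera calls.

## Working session

There is one attempt and no reset: what is moved stays moved. The work goes in short steps, Python scripts to look and compute and a shell command to move; the robot and the scene stay as the last step left them, time stands still between calls to the robot, and variables do not carry over. Pictures are saved under pics/ and viewed, about 8 in all and at most 12, crops included, and the job is handed in when it is done.

```bash
ls; mkdir -p pics
cat > h.py <<'E'
import numpy as np, cv2
from cell import env
from scipy.spatial.transform import Rotation as Ro
def tool():
    s=env.state(); T=np.eye(4); T[:3,:3]=Ro.from_euler('xyz',s['tcp_rot']).as_matrix() if np.size(s['tcp_rot'])==3 else s['tcp_rot']; T[:3,3]=s['eef_pos']; return T
def cam(n):
    T=tool(); c=env.read_camera(n)
    if n=='wrist': W=T@np.array(c['tool_from_camera'])
    else:
        W=np.eye(4); R=cv2.Rodrigues(np.array(c['rvec'],float))[0]; W[:3,:3]=R.T; W[:3,3]=-R.T@np.array(c['tvec']).ravel()
    c['W']=W; return c
def ray(c,u,v):
    d=c['W'][:3,:3]@np.array([(u-c['cx'])/c['fx'],(v-c['cy'])/c['fy'],1]); return c['W'][:3,3],d
def onz(c,u,v,z):
    o,d=ray(c,u,v); return o+d*(z-o[2])/d[2]
def pt(c,u,v):
    o,d=ray(c,u,v); return o+d*c['range_z'][int(v),int(u)]
def proj(c,p):
    q=np.linalg.inv(c['W'])@np.append(p,1); return c['fx']*q[0]/q[2]+c['cx'],c['fy']*q[1]/q[2]+c['cy']
E
python3 - <<'E'
from h import *
s=env.state(); print(s)
for n in ['top','scene']:
    c=cam(n); cv2.imwrite(f'pics/{n}1.png',c['image']); print(n,c['W'].round(3),c['fx'])
E
```

```text
pics
{'t': 0.0, 'joints': array([ 1.17940875e+00,  4.91581365e-01,  1.55946596e+00,  1.63548672e-05,
        1.09170574e+00, -1.05609598e-01]), 'qvel': array([-0.00069139, -0.00173522, -0.00086828,  0.00036856, -0.00076796,
       -0.00187934]), 'tau': array([-1.39341719e-03, -6.12623334e+01, -2.58196807e+01,  6.92570047e-02,
        4.80562309e-02, -8.86348062e-05]), 'eef_pos': array([176.07306435, 599.42228571, 214.04252017]), 'tcp_rot': array([-3.14044024e+00, -1.36746687e-04,  2.85580705e+00]), 'ft_force': array([-0.25696336, -0.73643006, -0.24942014]), 'moment': array([-0.03106089,  0.06982931,  0.01678052]), 'opening': 0.9970977065964999}
top [[ 2.00000e-03 -9.86000e-01  1.67000e-01  3.74695e+02]
 [-1.00000e+00  3.00000e-03  2.80000e-02 -5.51800e+00]
 [-2.90000e-02 -1.67000e-01 -9.86000e-01  9.31722e+02]
 [ 0.00000e+00  0.00000e+00  0.00000e+00  1.00000e+00]] 418.5505479124889
scene [[ 1.730000e-01  7.200000e-01 -6.720000e-01  1.114255e+03]
 [ 9.850000e-01 -1.160000e-01  1.290000e-01 -9.664600e+01]
 [ 1.500000e-02 -6.840000e-01 -7.290000e-01  7.068170e+02]
 [ 0.000000e+00  0.000000e+00  0.000000e+00  1.000000e+00]] 512.540996547553
```

View pics/top1.png

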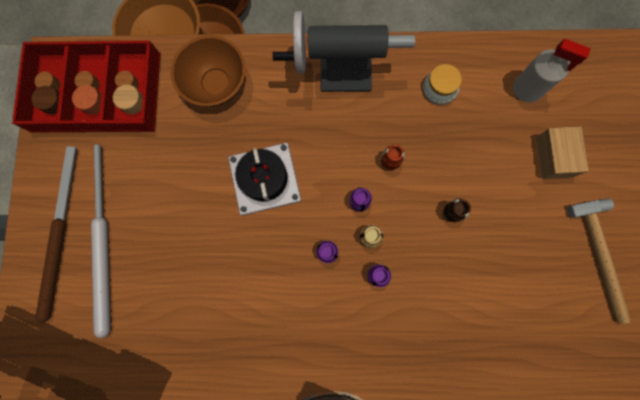

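View pics/scene1.png

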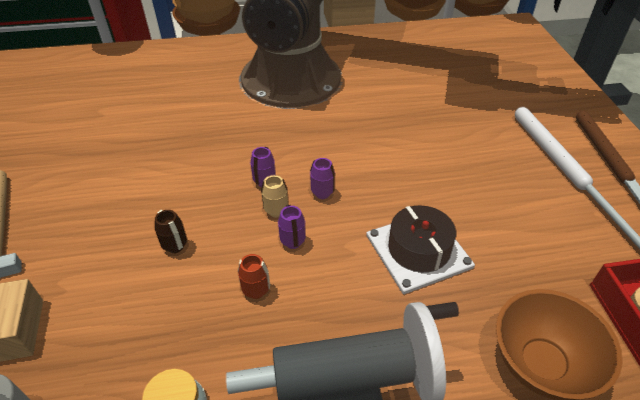

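The top view shows maple at (372,236), with purple cups at (361,199), (327,251) and (379,275). Walnut is at (457,210), cherry at (392,157), and the chuck at (261,175) with white marks running roughly up and down. The scene view agrees: maple (275,196), chuck (422,235).

Run:
```python
from h import *
t=cam('top'); s=cam('scene')
P={'maple':(372,236),'p1':(361,198),'p2':(327,251),'p3':(379,275),'walnut':(459,208),'cherry':(393,154),'chuck':(261,173)}
for k,(u,v) in P.items(): print(k,onz(t,u,v,62 if k=='chuck' else 78).round(1))
# maple mask
def seg(c,lo,hi,box):
    h=cv2.cvtColor(c['image'],cv2.COLOR_BGR2HSV); m=cv2.inRange(h,lo,hi); z=np.zeros_like(m); a,b,d,e=box; z[b:e,a:d]=m[b:e,a:d]; return z
m=seg(t,(18,60,90),(35,200,255),(350,215,395,258)); v,u=np.nonzero(m); print('maple top mask',u.mean(),v.mean(),len(u))
W=np.array([pt(t,a,b) for a,b in zip(u,v)]); print('maxz',np.percentile(W[:,2],[5,50,95,99])); k=W[:,2]>72; print('rim',W[k].mean(0), np.ptp(W[k],axis=0))
# white lines
for n,c,box in (('top',t,(235,145,290,205)),('scene',s,(385,200,460,275))):
    m=seg(c,(0,0,130),(180,90,255),box); 
    v,u=np.nonzero(m); W=np.array([pt(c,a,b) for a,b in zip(u,v)]); Q=np.array([onz(c,a,b,62) for a,b in zip(u,v)])
    k=W[:,2]>55; Q=Q[k]; q=Q-Q.mean(0); 
    print(n,k.sum(),'z',np.median(W[k,2]),'c',Q.mean(0),(Q.min(0)+Q.max(0))/2,'ang',np.degrees(np.arctan2(*np.linalg.svd(q[:,:2])[2][0][::-1])))
for n,c,(u0,v0) in (('scene rim',s,(274,182)),):
    print(onz(c,u0,v0,80), [proj(c,(W[0],W[1],80)) for W in [onz(t,372,236,78)]])
```

```text
maple [448.5 -79.1  78. ]
p1 [527.1 -57.8  78. ]
p2 [418.1  12.5  78. ]
p3 [370.4 -91.7  78. ]
walnut [ 505.7 -257.5   78. ]
cherry [ 620.7 -126.1   78. ]
chuck [585.1 154.3  62. ]
maple top mask 372.0388349514563 235.789644012945 309
maxz [57.06898219 62.35099332 80.95393116 82.02712242]
rim [450.52077175 -79.55956824  78.54690311] [36.98165488 35.05327534 11.18786304]
top 93 z 62.27879097451034 c [588.50953346 159.21548089  62.        ] [590.97571448 155.29833541  62.        ] ang -165.67036583183665
scene 151 z 63.108683447040676 c [589.5042163  160.09546233  62.        ] [598.76600525 172.27972857  62.        ] ang 14.42679546557895
[451.88609089 -78.61380881  80.        ] [(np.float64(273.5385528558861), np.float64(180.72225874720908))]
```

```bash
python3 -m pendant '[[[1,-0.041,-0.027,0,0],[1,-0.082,-0.054,0,0],[1,-0.123,-0.081,0,0],[1,-0.164,-0.108,0,0],[1,-0.205,-0.135,0,0],[1,-0.246,-0.162,0,0],[1,-0.287,-0.189,0,0],[1,-0.328,-0.216,0,0]]]'
python3 -m pendant '[[[1,-0.04,-0.025,0,0],[1,-0.08,-0.05,0,0],[1,-0.12,-0.075,0,0],[1,-0.165,-0.101,0,0],[1,-0.165,-0.101,0,0],[1,-0.165,-0.101,0,0],[1,-0.165,-0.101,0,0],[1,-0.165,-0.101,0,0]]]'
python3 - <<'E'
from h import *
c=cam('wrist'); cv2.imwrite('pics/w1.png',c['image']); print(np.round(c['tool_from_camera'],3),c['fx']); np.savez('w1.npz',W=c['W'],r=c['range_z'],im=c['image'])
E
```

```text
t: 1.0
eef_pos: [431.0, 298.3, 214.7]
tcp_rot: [3.141, 0.0, 2.856]
ft_force: [-1.0, 1.0, 0.1]
opening: 1.002
t: 1.8
eef_pos: [559.0, 157.6, 214.8]
tcp_rot: [3.141, -0.0, 2.857]
ft_force: [0.4, -0.2, -1.1]
opening: 0.998
[[   0.      -0.957   -0.291   82.624]
 [   1.       0.      -0.       0.424]
 [   0.      -0.291    0.957 -169.865]
 [   0.       0.       0.       1.   ]] 278.3863231920078
```

View pics/w1.png

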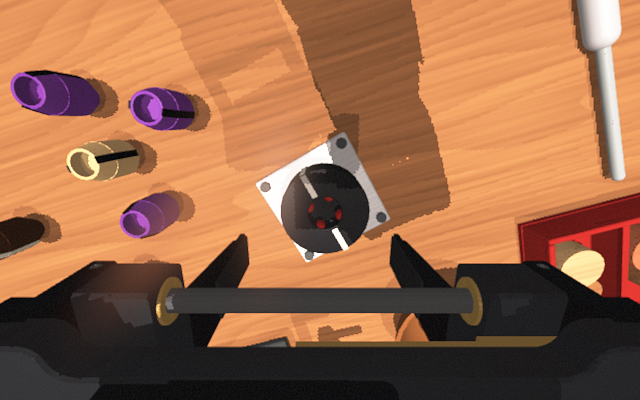

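Wrist view: recess at (325,212), with white marks at (311,184) and (341,239). The maple cup is at (105,160), and its black stripe is visible on the side facing the chuck, at (118,156).

Run:
```python
from h import *
c=cam('wrist'); im=c['image']; h=cv2.cvtColor(im,cv2.COLOR_BGR2HSV)
def sel(m,box):
    a,b,d,e=box; z=np.zeros_like(m); z[b:e,a:d]=m[b:e,a:d]; v,u=np.nonzero(z)
    return np.array([pt(c,x,y) for x,y in zip(u,v)]),np.c_[u,v]
W,p=sel(cv2.inRange(h,(0,0,110),(180,110,255)),(295,168,352,256))
k=abs(W[:,2]-62)<4; Q=np.array([onz(c,u,v,62) for u,v in p[k]]); 
a=Q.mean(0); d=np.linalg.svd((Q-a)[:,:2])[2][0]; s=(Q-a)[:,:2]@d; n=np.array([-d[1],d[0]])
print('line n',len(Q),'ang',np.degrees(np.arctan2(d[1],d[0])),'mid',a[:2]+d*(s.min()+s.max())/2,'len',np.ptp(s),'z',np.median(W[k,2]))
W,p=sel(cv2.inRange(h,(0,0,0),(180,255,255)),(270,160,380,256)); k=abs(W[:,2]-62)<3
A=W[k,:2].astype(np.float32); print('face pts',len(A),'circle',cv2.minEnclosingCircle(cv2.convexHull(A)),'fitEl',cv2.fitEllipse(cv2.convexHull(A)))
R,p=sel(cv2.inRange(h,(0,120,60),(8,255,255))|cv2.inRange(h,(172,120,60),(180,255,255)),(300,190,350,235))
Q=np.array([onz(c,u,v,np.median(R[:,2])) for u,v in p]); print('red',len(Q),'z',np.median(R[:,2]),(Q.min(0)+Q.max(0))/2,Q.mean(0))
# maple
W,p=sel(cv2.inRange(h,(15,40,90),(35,210,255)),(60,135,145,185)); k=(W[:,2]>70)&(W[:,2]<90)
print('rim z',np.percentile(W[:,2],[50,90,97]),'rim',cv2.minEnclosingCircle(W[k,:2].astype(np.float32)))
D,p=sel(cv2.inRange(h,(0,0,0),(180,255,60)),(85,140,142,172)); C=np.array([450,-79.])
for q,x in list(zip(p,D))[::6]: print(q,x.round(0),np.degrees(np.arctan2(x[1]-C[1],x[0]-C[0])).round(0))
```

```text
line n 350 ang 12.403700216521163 mid [584.04976828 155.95836309] len 111.01999354239607 z 62.331328695856115
face pts 5180 circle ((583.7904663085938, 157.17813110351562), 55.44571304321289) fitEl ((583.944580078125, 157.30419921875), (108.57955932617188, 109.4328842163086), 95.79653930664062)
red 209 z 57.83382284932969 [584.97086053 157.84924509  57.83382285] [586.72120965 157.62164892  57.83382285]
rim z [61.60631096 79.27928382 80.22335014] rim ((450.3122253417969, -78.34959411621094), 19.417659759521484)
[131 150] [447. -57.  27.] 98.0
[124 151] [447. -57.  40.] 99.0
[130 151] [448. -57.  29.] 96.0
[136 151] [449. -57.  19.] 92.0
[123 152] [448. -58.  42.] 96.0
[129 152] [449. -57.  33.] 93.0
[135 152] [450. -58.  20.] 90.0
[118 153] [448. -57.  51.] 95.0
[124 153] [449. -57.  41.] 93.0
[130 153] [450. -58.  30.] 90.0
[136 153] [451. -57.  20.] 86.0
[111 154] [448. -58.  62.] 96.0
[117 154] [449. -57.  54.] 93.0
[123 154] [450. -57.  45.] 90.0
[129 154] [451. -57.  33.] 87.0
[135 154] [452. -57.  23.] 84.0
[104 155] [447. -60.  70.] 98.0
[110 155] [449. -58.  64.] 94.0
[116 155
[... 155 characters left out ...]
5 156] [449. -59.  70.] 94.0
[111 156] [450. -58.  64.] 90.0
[117 156] [451. -57.  55.] 87.0
[123 156] [452. -58.  45.] 84.0
[129 156] [454. -56.  37.] 81.0
[ 98 157] [448. -61.  78.] 96.0
[104 157] [449. -60.  71.] 92.0
[110 157] [451. -59.  64.] 88.0
[116 157] [452. -58.  57.] 85.0
[122 157] [453. -56.  49.] 82.0
[ 98 158] [449. -62.  78.] 93.0
[104 158] [450. -61.  71.] 89.0
[110 158] [452. -59.  65.] 85.0
[116 158] [453. -57.  59.] 82.0
[ 97 159] [450. -63.  79.] 90.0
[103 159] [451. -61.  73.] 86.0
[109 159] [453. -58.  69.] 83.0
[ 97 160] [451. -63.  79.] 86.0
[103 160] [452. -60.  74.] 83.0
[109 160] [454. -59.  68.] 79.0
[101 161] [453. -62.  76.] 80.0
[ 99 162] [454. -62.  78.] 78.0
```

```bash
python3 -m pendant '[[[1,0.006,-0.04,0,0.145],[1,0.012,-0.08,0,0.29],[1,0.018,-0.12,0,0.435],[1,0.024,-0.16,0,0.58],[1,0.03,-0.2,0.01,0.725],[1,0.035,-0.235,0.02,0.87],[1,0.038,-0.257,0.03,1.015],[1,0.038,-0.257,0.04,1.16]]]'
python3 -m pendant '[[[1,0,0,0.01,0.14],[1,0,0,0.02,0.28],[1,0,0,0.03,0.42],[1,0,0,0.04,0.56],[1,0,0,0.04,0.7],[1,0,0,0.04,0.84],[1,0,0,0.04,0.84],[1,0,0,0.04,0.84]]]'
cat > m.py <<'E'
from h import *
import sys
c=cam('wrist'); im=c['image']; h=cv2.cvtColor(im,cv2.COLOR_BGR2HSV); cv2.imwrite(sys.argv[1],im)
T=tool(); print(T.round(3)); C=np.array([float(x) for x in sys.argv[2:5]])  # expected axis at rim z
u,v=map(int,proj(c,C)); print('rim px',u,v)
b=60; y0=max(0,v-b);x0=max(0,u-b)
vv,uu=np.mgrid[y0:min(400,v+b),x0:min(640,u+b)]; vv=vv.ravel();uu=uu.ravel()
W=np.array([pt(c,a,b) for a,b in zip(uu,vv)]); H=h[vv,uu].astype(int)
k=(W[:,2]>C[2]-4)&(W[:,2]<C[2]+5)&(np.hypot(*(W[:,:2]-C[:2]).T)<26)&(H[:,0]>14)&(H[:,0]<36)&(H[:,2]>80)
A=W[k,:2].astype(np.float32); ctr,r=cv2.minEnclosingCircle(A); print('rim',k.sum(),ctr,r,'z',np.median(W[k,2]))
ctr=np.array(ctr)
r=np.hypot(*(W[:,:2]-ctr).T); k=(W[:,2]>C[2]-45)&(W[:,2]<C[2]-2)&(r>16)&(r<26)&(H[:,2]<70)
a=np.degrees(np.arctan2(*(W[k,:2]-ctr).T[::-1])); print('stripe',k.sum(),np.percentile(a,[5,25,50,75,95]).round(1),'r',np.median(r[k]))
E
python3 m.py pics/w2.png 450 -79 80
```

```text
t: 2.7
eef_pos: [450.0, -80.6, 174.6]
tcp_rot: [3.141, 0.0, 1.688]
ft_force: [0.5, 0.0, 0.9]
opening: 1.0
t: 3.5
eef_pos: [450.9, -78.9, 134.8]
tcp_rot: [3.141, -0.0, 0.861]
ft_force: [-0.4, -0.4, -0.3]
opening: 0.998
[[  0.652   0.758   0.    450.937]
 [  0.758  -0.652  -0.    -79.013]
 [  0.      0.     -1.    134.771]
 [  0.      0.      0.      1.   ]]
rim px 318 222
rim 531 (450.56842041015625, -79.42342376708984) 18.53876304626465 z 79.39045931134919
stripe 103 [80.6 83.5 88.7 93.6 97.9] r 21.72717551259317
```

View pics/w2.png

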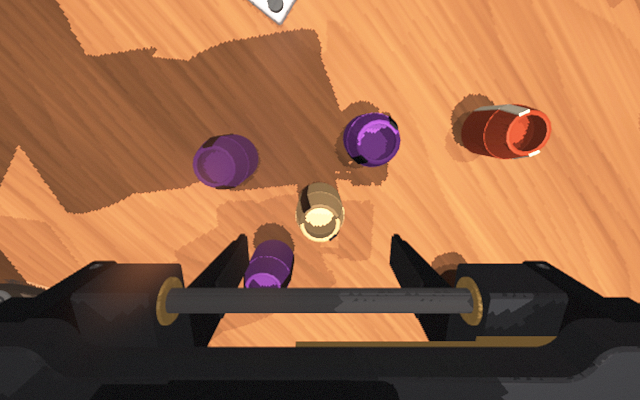

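The maple rim is at (320,222), centred between the fingers, and its stripe at (307,200) reads 88.7°. The purple cups clear the finger line, so I'll descend and grip about 7 mm above the centre point.

```bash
python3 -m pendant '[[[1,0,0,0.03,0],[1,0,0,0.06,0],[1,0,0,0.085,0],[1,0,0,0.1,0],[1,0,0,0.107,0],[1,0,0,0.107,0],[0.3,0,0,0.107,0],[0.1,0,0,0.107,0]]]'
python3 -m pendant '[[[0.1,0,0,0,0],[0.1,0,0,0,0],[0.1,0,0,0,0],[0.1,0,0,0,0],[0.1,0,0,0,0],[0.1,0,0,0,0],[0.1,0,0,-0.01,0],[0.1,0,0,-0.02,0]]]'
```

```text
t: 4.35
eef_pos: [451.3, -79.4, 28.4]
tcp_rot: [3.14, -0.001, 0.856]
ft_force: [-0.1, 0.2, -0.2]
opening: 0.884
t: 5.15
eef_pos: [450.7, -79.2, 48.2]
tcp_rot: [-3.141, 0.0, 0.856]
ft_force: [-0.2, -0.1, -1.7]
opening: 0.482
```

```bash
python3 -m pendant '[[[0.1,0,0,-0.045,0],[0.1,0,0,-0.09,0],[0.1,0.04,-0.008,-0.095,0],[0.1,0.086,-0.017,-0.095,0],[0.1,0.132,-0.027,-0.095,-0.06],[0.1,0.178,-0.036,-0.095,-0.12],[0.1,0.224,-0.045,-0.095,-0.19],[0.1,0.25,-0.051,-0.095,-0.25]]]'
python3 -m pendant '[[[0.1,0.01,0,0,0],[0.1,0.014,0.001,0,0],[0.1,0.014,0.001,0,0],[0.1,0.014,0.001,0,0],[0.1,0.014,0.001,0,0],[0.1,0.014,0.001,0,0],[0.1,0.014,0.001,0,0],[0.1,0.014,0.001,0,0]]]'
python3 m.py pics/w3.png 584 157 195
python3 - <<'E'
from h import *
c=cam('wrist'); im=c['image']; h=cv2.cvtColor(im,cv2.COLOR_BGR2HSV)
b=cv2.inRange(h,(0,0,0),(180,255,255)); vv,uu=np.mgrid[0:300:2,150:500:2]; vv=vv.ravel();uu=uu.ravel()
W=np.array([pt(c,x,y) for x,y in zip(uu,vv)]); k=(abs(W[:,2]-62)<4)&(np.hypot(W[:,0]-584,W[:,1]-157)<60)
w=k&(h[vv,uu][:,2]>120)&(h[vv,uu][:,1]<110)
print('face',k.sum(),cv2.minEnclosingCircle(W[k,:2].astype(np.float32)))
Q=W[w]; a=Q.mean(0); d=np.linalg.svd((Q-a)[:,:2])[2][0]; print('line',len(Q),a,np.degrees(np.arctan2(d[1],d[0])),Q.min(0),Q.max(0)); print(env.state()['ft_force'],env.state()['moment'])
E
```

```text
t: 5.95
eef_pos: [577.3, 145.8, 143.6]
tcp_rot: [3.141, -0.001, 1.11]
ft_force: [-0.1, -0.4, -1.5]
opening: 0.479
t: 6.75
eef_pos: [583.5, 154.7, 142.7]
tcp_rot: [3.142, -0.0, 1.105]
ft_force: [0.0, -0.2, -2.2]
opening: 0.478
[[ 4.49000e-01  8.94000e-01 -0.00000e+00  5.83433e+02]
 [ 8.94000e-01 -4.49000e-01  0.00000e+00  1.54831e+02]
 [ 0.00000e+00 -0.00000e+00 -1.00000e+00  1.42626e+02]
 [ 0.00000e+00  0.00000e+00  0.00000e+00  1.00000e+00]]
rim px 318 293
rim 1165 (582.9261474609375, 154.7866668701172) 19.221195220947266 z 194.22801249698716
stripe 917 [-16.7  92.8 103.9 127.7 147.2] r 23.095841394760964
face 1599 ((585.1314697265625, 159.06671142578125), 54.59719467163086)
line 94 [606.90623165 167.26401567  62.17614343] -2.4631984371896065 [531.90548377 137.95173103  59.68111413] [638.03806848 211.66367449  64.07717813]
[ 0.1571212  -0.03270529 -1.81515986] [-0.04857465  0.07185022 -0.00567073]
```

View pics/w3.png

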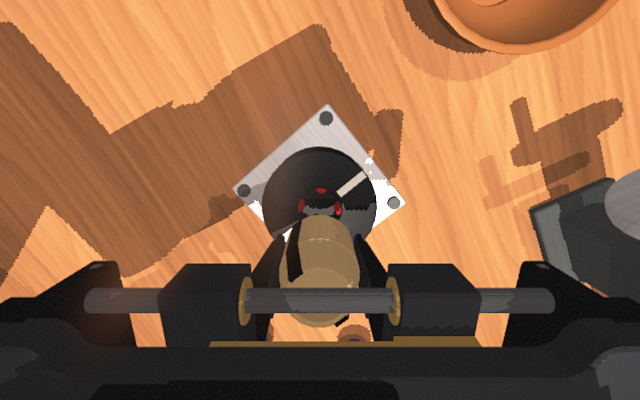

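Maple held upright: rim at (320,310), stripe at (294,255), chuck recess at (322,205), white mark at (352,183). I'll refine the line angle using only pixels inside the face, from the stored frame.

Run:
```python
from h import *
z=np.load('w1.npz'); c0=cam('wrist'); c={k:c0[k] for k in('fx','fy','cx','cy')}
for nm,W,im in(('w1',z['W'],z['im']),('now',c0['W'],c0['image'])):
    c['W']=W; h=cv2.cvtColor(im,cv2.COLOR_BGR2HSV)
    vv,uu=np.mgrid[0:400,0:640]; vv=vv.ravel();uu=uu.ravel()
    P=np.stack([uu,vv]); D=W[:3,:3]@np.stack([(uu-c['cx'])/c['fx'],(vv-c['cy'])/c['fy'],np.ones(len(uu))]); o=W[:3,3]
    Q=(o[:,None]+D*((62-o[2])/D[2]))[:2].T; r=np.hypot(*(Q-[584.5,157.3]).T)
    k=(r>22)&(r<51)&(h[vv,uu][:,2]>95)&(h[vv,uu][:,1]<110); q=Q[k]
    print(nm,k.sum())
    for s in(1,-1):
        e=q[(q[:,0]-584.5)*s>10]
        if len(e)>15: print(s,len(e),e.mean(0),'dir',np.degrees(np.arctan(np.linalg.svd(e-e.mean(0))[2][0][1]/np.linalg.svd(e-e.mean(0))[2][0][0])))
    a=[q[(q[:,0]-584.5)*s>10].mean(0) for s in(1,-1)]; print('two-seg ang',np.degrees(np.arctan2(*(a[0]-a[1])[::-1])))
```

```text
w1 692
1 149 [620.40191273 166.15572244] dir 13.84950105859587
-1 437 [555.4292253  131.03434971] dir -59.770968460707536
two-seg ang 28.393702643600985
now 365
1 288 [618.38958153 161.85513202] dir 55.00132141757515
-1 77 [545.12545065 148.93605505] dir 37.04179408670664
two-seg ang 10.000480847436757
```

```bash
python3 -m pendant '[[[0.1,0.0028,0,0.01,0],[0.1,0.0028,0,0.025,0],[0.1,0.0028,0,0.04,0],[0.1,0.0028,0,0.046,0],[0.1,0.0028,0,0.05,0],[0.1,0.0028,0,0.054,0],[0.1,0.0028,0,0.058,0],[0.1,0.0028,0,0.058,0]]]'
python3 - <<'E'
from h import *
c=cam('scene'); cv2.imwrite('pics/s2.png',cv2.resize(c['image'][120:320,300:560],None,fx=3,fy=3,interpolation=2))
print(env.state()['eef_pos'],env.state()['ft_force'],env.state()['moment'])
E
```

```text
t: 7.7
eef_pos: [584.7, 157.5, 84.4]
tcp_rot: [-3.141, 0.0, 1.106]
ft_force: [1.2, -0.6, -1.7]
opening: 0.482
[584.77356112 157.4693999   84.69460851] [ 0.05222388 -0.66700335 -1.84307614] [-0.08554176  0.15394692  0.04733224]
```

View pics/s2.png

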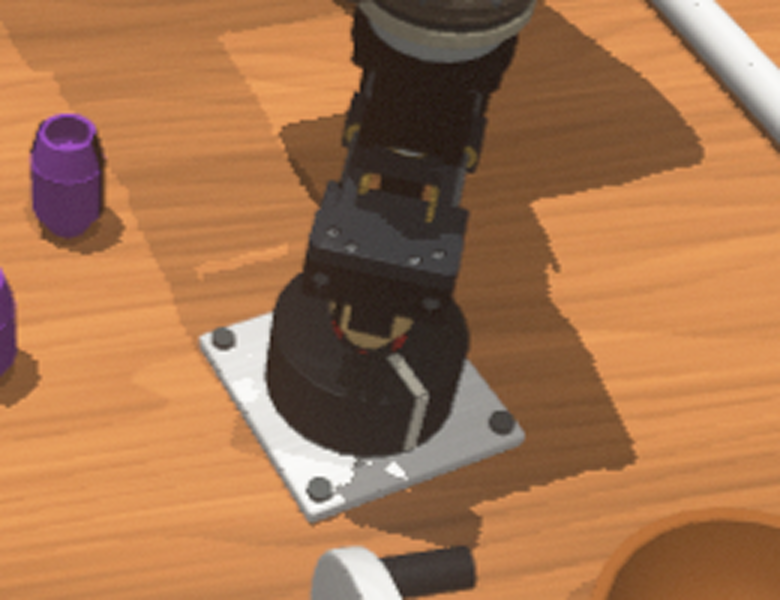

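The foot has entered the recess at (370,340) and nothing is pushing back. Now press and twist.

```bash
python3 -m pendant '[[[0.1,0,0,0.0008,-0.1],[0.1,0,0,0.0016,-0.2],[0.1,0,0,0.0024,-0.3],[0.1,0,0,0.0032,-0.4],[0.1,0,0,0.0040,-0.5],[0.1,0,0,0.0048,-0.6],[0.1,0,0,0.0056,-0.7],[0.1,0,0,0.0064,-0.8]]]'
```

```text
t: 8.55
eef_pos: [584.6, 157.9, 79.1]
tcp_rot: [3.141, -0.001, 1.91]
ft_force: [-3.2, 1.8, 7.8]
opening: 0.479
```

```bash
python3 -m pendant '[[[0.1,0,0,0.001,-0.11],[0.1,0,0,0.002,-0.22],[0.1,0,0,0.003,-0.33],[0.1,0,0,0.004,-0.44],[0.1,0,0,0.005,-0.55],[0.1,0,0,0.006,-0.66],[0.1,0,0,0.007,-0.78],[0.1,0,0,0.007,-0.78]]]'; python3 m.py pics/w4.png 584.7 157.5 124
```

```text
t: 9.35
eef_pos: [584.9, 157.6, 72.3]
tcp_rot: [3.141, 0.001, 2.69]
ft_force: [-2.7, 0.4, 5.3]
opening: 0.479
[[-8.98000e-01  4.40000e-01  1.00000e-03  5.84806e+02]
 [ 4.40000e-01  8.98000e-01  0.00000e+00  1.57622e+02]
 [-1.00000e-03  1.00000e-03 -1.00000e+00  7.21720e+01]
 [ 0.00000e+00  0.00000e+00  0.00000e+00  1.00000e+00]]
rim px 317 296
rim 1249 (585.4578857421875, 157.45558166503906) 19.280920028686523 z 123.82651521725707
stripe 859 [-174.5 -164.9 -141.4   53.1   89.4] r 23.22877566216838
```

View pics/w4.png

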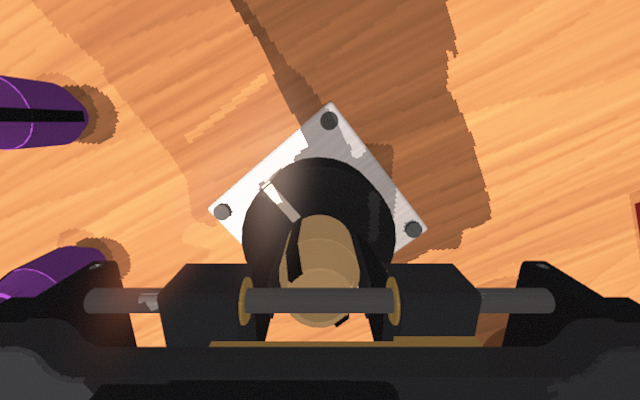

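The white mark (283,200) and the stripe (293,262) are close to aligned, and the rim at z = 123.8 means the cup is about home. I'll press a bit more to confirm seating and measure both angles.

```bash
python3 -m pendant '[[[0.1,0,0,0.001,0],[0.1,0,0,0.002,0],[0.1,0,0,0.003,0],[0.1,0,0,0.003,0],[0.1,0,0,0.003,0],[0.1,0,0,0.003,0],[0.1,0,0,0.003,0],[0.1,0,0,0.003,0]]]'
cat > a.py <<'E'
from h import *
c=cam('wrist'); im=c['image']; h=cv2.cvtColor(im,cv2.COLOR_BGR2HSV); C=np.array([585.,157.5])
vv,uu=np.mgrid[150:400,200:440]; vv=vv.ravel();uu=uu.ravel()
W=np.array([pt(c,a,b) for a,b in zip(uu,vv)]); H=h[vv,uu].astype(int); d=W[:,:2]-C; r=np.hypot(*d.T)
yel=(H[:,0]>14)&(H[:,0]<36)&(H[:,1]>50)&(H[:,2]>80)
k=yel&(W[:,2]>119)&(W[:,2]<130)&(r<26); ctr,_=cv2.minEnclosingCircle(W[k,:2].astype(np.float32)); print('rim',ctr,np.percentile(W[k,2],[50,90]))
d=W[:,:2]-C; a=np.degrees(np.arctan2(d[:,1],d[:,0]))%360
# stripe on the upper taper and body, exclude fingers by radius and sector
for z0,z1 in((85,95),(95,102),(102,112),(112,122)):
    k=(W[:,2]>z0)&(W[:,2]<z1)&(r<24.5)&(r>15)&(H[:,2]<70)&(a>160)&(a<225)
    if k.sum()>8: print('stripe',z0,k.sum(),a[k].min().round(1),np.median(a[k]).round(1),a[k].max().round(1))
k=(abs(W[:,2]-62)<3)&(r>30)&(r<50)&(H[:,2]>110)&(H[:,1]<110)&(a>170)&(a<220)
print('white',k.sum(),np.median(a[k]),np.percentile(a[k],[5,95])); print(env.state()['ft_force'])
E
python3 a.py
```

```text
t: 10.2
eef_pos: [585.1, 157.7, 71.4]
tcp_rot: [3.14, 0.002, 2.684]
ft_force: [-10.8, -1.2, 30.8]
opening: 0.477
rim (585.594482421875, 157.39486694335938) [123.12968043 124.20775811]
stripe 85 60 184.6 193.6 224.6
stripe 95 57 184.5 194.7 225.0
stripe 102 159 183.8 194.0 224.7
stripe 112 199 182.0 194.4 224.5
white 660 195.13700512915372 [182.38534515 208.9818796 ]
[-10.07266668  -1.39989947  30.48035982]
```

The stripe reads about 194° against 194–195° for the white mark. The force rose to 31 N without further travel, so the cup is on its shoulder. Relax, release, rise.

```bash
python3 -m pendant '[[[0.1,0,0,-0.0015,0],[0.1,0,0,-0.0025,0],[0.1,0,0,-0.0025,0],[0.7,0,0,-0.0025,0],[1,0,0,-0.0025,0],[1,0,0,-0.0025,0],[1,0,0,-0.0025,0],[1,0,0,-0.0025,0]]]'; python3 -m pendant '[[[1,0,0,0,0],[1,0,0,0,0],[1,0,0,-0.02,0],[1,0,0,-0.05,0],[1,0,0,-0.08,0],[1,0,0,-0.11,0],[1,0,0,-0.12,0],[1,0,0,-0.12,0]]]'
python3 a.py
python3 - <<'E'
from h import *
c=cam('wrist'); cv2.imwrite('pics/w5.png',c['image'])
c=cam('top'); print([onz(c,*p,78).round(0) for p in []]); a=c['image'][130:300,230:490]
cv2.imwrite('pics/t2.png',cv2.resize(a,None,fx=3,fy=3))
E
```

```text
t: 11.05
eef_pos: [584.7, 157.4, 70.6]
tcp_rot: [-3.142, -0.0, 2.686]
ft_force: [-1.0, 0.2, 0.5]
opening: 0.844
t: 11.85
eef_pos: [585.1, 157.5, 191.7]
tcp_rot: [3.14, 0.002, 2.686]
ft_force: [0.4, -0.9, -0.7]
opening: 0.997
rim (585.0700073242188, 157.59524536132812) [123.48450259 124.44167817]
stripe 85 10 186.0 192.8 199.7
stripe 102 32 184.7 193.4 202.5
stripe 112 38 183.0 192.3 204.8
white 294 196.84406432016465 [183.84287562 218.1485581 ]
[-0.26801731 -0.33128914 -0.32451524]
[]
```

View pics/w5.png

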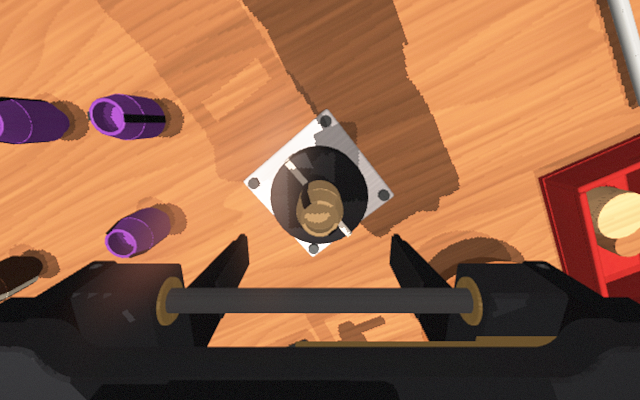

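View pics/t2.png

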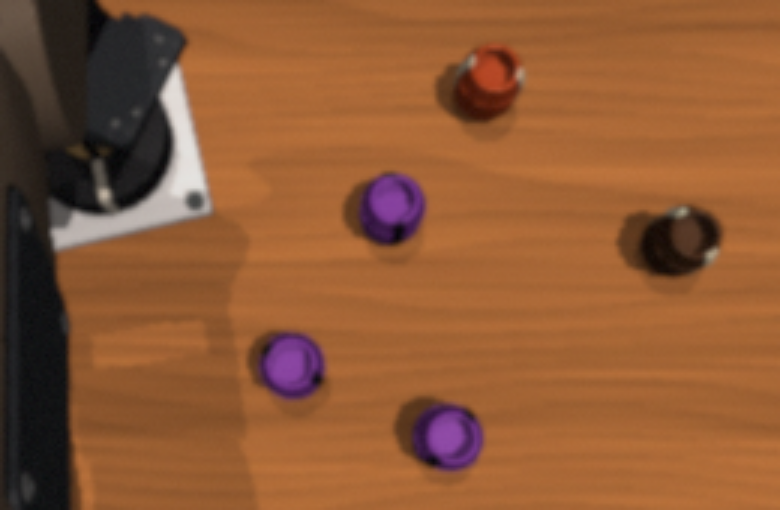

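The maple cup is seated at (320,205) in the wrist view, with its stripe in line with the white marks (297,170) and (345,230). The top view shows the bystanders and purple cups where they were. One cleaner alignment check with connected components:

Run:
```python
from h import *
c=cam('wrist'); im=c['image']; h=cv2.cvtColor(im,cv2.COLOR_BGR2HSV); C=np.array([584.8,157.4])
vv,uu=np.mgrid[140:260,240:400]; vv=vv.ravel();uu=uu.ravel()
W=np.array([pt(c,a,b) for a,b in zip(uu,vv)]); Q=np.array([onz(c,a,b,62)[:2] for a,b in zip(uu,vv)]); H=h[vv,uu].astype(int)
d=Q-C; r=np.hypot(*d.T); a=np.degrees(np.arctan2(d[:,1],d[:,0]))%360
w=(H[:,2]>95)&(H[:,1]<110)&(abs(W[:,2]-62)<3)
e=[]
for a0 in(194,14):
    k=w&(r>30)&(r<50)&(abs(a-a0)<14); print(k.sum(),a[k].min(),np.median(a[k]),a[k].max()); q=Q[k]; d0=np.linalg.svd(q-q.mean(0))[2][0]; print('dir',np.degrees(np.arctan(d0[1]/d0[0])),q.mean(0)); e.append(q.mean(0))
v=e[1]-e[0]; print('line',np.degrees(np.arctan2(v[1],v[0])))
T=cam('top'); 
for n,z in(('walnut',(505.7,-257.5)),('cherry',(620.7,-126.1))):
    hh=cv2.cvtColor(T['image'],cv2.COLOR_BGR2HSV); u,v=map(int,proj(T,(*z,80))); print(n,u,v,T['range_z'][v,u])
```

```text
267 180.28618775341957 194.35360759858503 207.94674810664762
dir -57.75601830208102 [544.25257581 146.91699795]
87 7.36483849710774 13.772702244837593 23.093682924912642
dir 4.4548629123810075 [626.4061301  167.45248196]
line 14.034336899960262
walnut 459 207 872.4999
cherry 393 153 898.11646
```

The white line reads 14.0° and the stripe about 193.3°, so they agree within about 1°. Handing in.

```bash
python3 -c "
from cell import env
print(env.job_done(), env.state()['t'])"
```

```text
the job is handed in; nothing more can be done
the job is handed in; nothing more can be done
```

The maple cup is mounted in the black chuck, fully home and released, and the job is handed in at about 12 s of the 42 s allowed. I gripped it about 7 mm above its centre point and started the foot about 6 mm into the recess, with the marks roughly 90° apart. I then pressed and twisted it about 91° down past the shoes, and opened and raised the gripper clear.

Last checks:
- **Seating:** the rim is at z ≈ 124 mm, as expected for home. A final press rose to 31 N at the wrist and moved less than 1 mm, so the shoulder is on the face.
- **Position:** the rim centre is at (585.1, 157.6), on the chuck centre as I measured it.
- **Marks:** the stripe reads about 193.3° and the chuck line about 194.0°, within about 1°. The white-mark pixels were partly mixed with the bright base plate: two looser readings gave 195° and 197°, and direct line fits on the last frame were unusable. The 14.0° line angle does agree with two of my earlier clean measurements, though one early wrist fit gave 12.4°.
- **Other cups:** in the last top view the walnut, cherry and purple cups stand where they were. I checked this by eye and did not re-measure their positions.
- **Arm:** it is about 68 mm above the cup and touching nothing.

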